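# Hang the catch basket and dispense one jar lid

### The arm

A 6-joint arm with a two-finger parallel gripper is mounted at the origin on the work surface. World frame = base frame: x ahead of the robot, y to its left, z up, the work surface at z = 0. Lengths are in m, angles in rad, forces in N, time in s.
With the tool pointing down it reaches from about 0.225 to 0.875 m from the base axis. Payload 3.4 kg.
Tool frame: the origin (TCP) lies at the very end of the fingers, on their centre line; the grasp point (between the pads) lies 19 mm behind it (manip.tcp_to_grasp is the distance from the TCP to the grasp point, in m); z points along the fingers, y is the line along which they close (so a half turn about z gives the same grasp; the last joint's range is limited). The gripper opens to 85 mm and grips with 20 to 120 N. Pads are 22 mm wide; open, the fingers measure 114 mm over their backs; the gripper's body (76 mm by 85 mm) begins 54 mm behind the grasp point. The pads swing forward as they close: fully open they stand 13 mm farther back than shut.
Start: joints at [-1.235, 0.276, 1.505, -0, 1.361, -0.121], TCP at [0.254, -0.516, 0.231] pointing down, gripper open.
Joint ranges: [-2.89, 2.89], [-0.75, 2.08], [0.22, 2.7], [-1.18, 4.32], [0.11, 2.71], [-2.7, 2.7]. Speed limits (rad/s): [2.57, 2.57, 3.14, 3.14, 3.14, 3.14].

### API

Orientations are given as a unit quaternion [w, x, y, z].
In Python, from rig import status, get_image, job, manip gives the robot as it stands.
- The arm moves only by the tool apply_moves, never from a script. Its arguments are lists of equal length, an entry for each row: "xyz": the shift along the tool's x, y, z each as a share of 0.3 m, from -1 to 1, a list of three; "rot": the turn, a rotation vector about the tool's x, y, z each as a share of 60 degrees, from -1 to 1, a list of three; "hand": the opening, from -1 (shut) to 1 (fully open). A call has 1 to 8 rows; each row shifts and turns the commanded pose from where the row before left it, along the tool's axes as they then stand; what a row does not reach is not made up. A row lasts 1/8 s, in which the tool goes at most 62.5 mm and 10.7 degrees, less where a joint would pass 70% of its speed; a pose out of reach is approached as far as the arm can. A call with a number of a shift or a turn outside -1 to 1 is refused whole. A call with a gripper value outside its range is refused whole. The fingers move at their own pace and stop on an object; "force" is the grip in N (left out, the last holds). Time passes only in rows, so rows that do not move let the fingers close. It gives the time, the measured TCP pose, the force, the opening and the grip force at its end, in the units of the state.
- status.get_state(): the state, without advancing time (a new reading comes with each control period).
- get_image(name): name is "scene" or "side" or "wrist"; returns a dict with "pixels" (420x560x3 uint8, red, green, blue), "fovy" (degrees; the focal length in pixels is half the picture's height over the tangent of half this angle, whatever the lens; pixels are square), "cx", "cy" (the principal point, pixels), "origin" and "orientation" of the camera in the world; the wrist camera has in their place "tool_from_camera" (4x4, takes a point from camera to tool coordinates, whose origin is the TCP and whose axes are the flange's). Camera axes: x right, y down, z forward; pixel columns grow to the right and rows downward; lengths in m; the calibration is good to about 2 mm. A picture is of the moment at which its call begins: read the wrist's pose just before it. There is no depth.
- job.sign_off(): hands the job in; it is judged then, once.
The state is a dict: "clock": time; "qpos": joint angles; "qd": joint speeds; "effort": joint torques, N m; "position": TCP position; "ee_rot": TCP orientation; "contact_force": force on the tool from outside, world axes, zero at the start; "moment": the same for the moment, N m; "width": finger opening in m; "gripper_force": force on a finger pad.
Only numpy, scipy, OpenCV 4.12 (cv2) and the standard library are available. Lean on these libraries where they do the work, as an engineer would, in place of code of your own. Each camera call takes 0.05 s, during which the arm holds its last target. There are 200 camera calls.

### The job

Hang the catch basket by its two hooks on the upper bar under the lid dispenser's outlet and let go of it. Then push the dispenser's sprung pusher fully home so that exactly one lid drops into the hanging basket, and let the pusher spring all the way back out. Leave the jars, bowl, phone and spatula where they are.

Things in the scene. Friction and masses are not known exactly. Their poses are not given: they have to be found in the camera images.
- dispenser: Jar-lid dispenser, fixed to the table. Origin: on the table under the magazine's centre; x = level direction in which lids come out, z up. In mm: black base x -90..50, y +-60, z 0..10; white stand with front panel (front face x = 18, y +-78, up to z 110); steel deck, top at z = 130, x -75..50, y +-31; on it a clear square magazine, outside +-31 in x and y, up to z 240, holding four stacked lids.
- bar_mid (a point): Middle of the upper bar's axis, (64, 0, 100) mm in the dispenser's frame; the hooks go over this bar. The bar is level, along y, 10 mm thick, 150 mm long, held at its ends by arms at y = +-75 mm (6 mm thick) running back to the panel.
- lower_bar (a point): Middle of the lower bar's axis, (64, 0, 48) mm in the dispenser's frame: a like bar straight under the upper one; the hung basket's back leans on it.
- outlet (a point): End of the steep outlet lip, (65, 0, 112) mm in the dispenser's frame. Lids come through a slot in the magazine's front, over the deck's edge at x = 50 and down this lip (y +-27 mm).
- ledge (a point): Middle of the rear edge of the steel ledge at the magazine's back, (-45, 0, 229) mm in the dispenser's frame; the ledge spans x -45..-29, y +-33, z 218..240 mm. It stands over the pusher's end of stroke: push with the tool leaning back about 35 degrees, tips leading.
- pusher (a joint): How far the sprung pusher is pushed in along the dispenser's +x (m): 0 = out, at rest; 0.060 = fully home. About 2.5 N to start, 10 N fully in; springs back by itself. A lid falls out only near the end of the stroke.
- push_face (a point): Centre of the back face (looking to the dispenser's -x) of the pusher's head: the face to push. It moves with the pusher; at rest at (-102.5, 0, 151) mm in the dispenser's frame, fully home at x = -42.5. The head is a black upright plate 46 mm wide (y), 40 mm tall (z 131..171), 8 mm thick.
- basket: Loose open sheet-metal basket, 0.2 kg, 90 (x) x 110 (y) x 55 mm tall, walls 3 mm, upright on the table at the start. Origin: centre of its underside, z up. Two hooks at its back (-x), a grip at its front (+x). Hung: hooks over the upper bar, either side of the outlet lip, basket in front of both bars, its x along the dispenser's x, origin 30 mm up, leaning 8 degrees.
- grip (a point): Centre of the basket's black grip block: 34 (x) x 18 (y) x 22 mm (z), at (61, 0, 44) mm in the basket's frame; pinch it across y from above.
- hook_mid (a point): Midway between the two hooks, inside their tops: (-54, 0, 75) mm in the basket's frame. Each hook is 14 mm wide, centred at y = +-46; it rises from the back wall (back face x = -45) to z = 78, reaches backwards and turns down. Inside gap 18 mm (x -63..-45) from z = 75 to 65; below that the lip flares backwards to a gap of 26 mm at its end, z = 47.
- lid1: Loose flat metal jar lid, 50 mm wide, 14 mm thick, 20 g, number 1 from the bottom of the stack in the magazine. Origin: centre of its underside. This is the one to come out.
- lid2: Loose flat metal jar lid, 50 mm wide, 14 mm thick, 20 g, number 2 from the bottom of the stack in the magazine. Origin: centre of its underside.
- lid3: Loose flat metal jar lid, 50 mm wide, 14 mm thick, 20 g, number 3 from the bottom of the stack in the magazine. Origin: centre of its underside.
- lid4: Loose flat metal jar lid, 50 mm wide, 14 mm thick, 20 g, number 4 from the bottom of the stack in the magazine. Origin: centre of its underside.
- jar1: loose empty glass jar, 54 mm wide, 65 mm tall, standing between dispenser and basket; leave it alone. Origin: centre of its underside.
- jar2: same jar, on the far side of the table; leave it alone. Origin: centre of its underside.
- jar3: same jar, on the near right; leave it alone. Origin: centre of its underside.
- bowl: loose steel bowl, 120 mm wide, 50 mm tall, on the far left; leave it alone. Origin: centre of its underside.
- phone: loose black phone lying flat, 75 x 150 x 9 mm, on the near left; leave it alone. Origin: centre of its underside.
- spatula: loose spatula lying on the far right; leave it alone. Origin: its middle.
There are look-alikes about, which are no part of the job. What is shaped like the basket but orange is not meant.

How it is judged:
By the outcome, as a careful person would: the job done as asked, in the order asked, and still so for the second after the job is handed in, with the robot touching nothing.
It also fails if it takes over 69 s, if anything falls off the work surface, if the arm or the gripper's body presses on something with over 40 N, if the wrist force passes 120 N, or if a joint passes its speed limit or range.

## Working session

There is one attempt and no reset: what is moved stays moved. The work goes in short steps, Python scripts to look and compute and a tool call to move; the robot and the scene stay as the last step left them, time stands still between calls to the robot, and variables do not carry over. Pictures are saved under pics/ and viewed, at most 10 in all, crops included, and the job is handed in when it is done.

Besides the shell and the picture viewer there is one more tool, called after "Call:" by a JSON object that holds its "fn" and its "kwargs". apply_moves: Moves the arm, as the interface text tells. Its arguments: {"type":"object","properties":{"xyz":{"type":"array","items":{"type":"array","items":{"type":"number","minimum":-1,"maximum":1}}},"rot":{"type":"array","items":{"type":"array","items":{"type":"number","minimum":-1,"maximum":1}}},"hand":{"type":"array","items":{"type":"number"}},"force":{"type":"number"}},"required":["xyz","rot","hand"]}

```bash
ls && mkdir -p pics && python3 - <<'E'
from rig import status,get_image,job,manip
import cv2,numpy as np
print(manip.tcp_to_grasp, status.get_state())
ims=[]
for n in ["scene","side"]:
    d=get_image(n); print(n,{k:v for k,v in d.items() if k!="pixels"})
    cv2.imwrite(f"pics/{n}0.png",d["pixels"][:,:,::-1])
E
```

```text
pics
0.0187 {'clock': 0.0, 'qpos': array([-1.23500020e+00,  2.76615852e-01,  1.50613964e+00, -1.15155001e-05,
        1.36070828e+00, -1.21024571e-01]), 'qd': array([-0.0008996 ,  0.00103299,  0.00018271,  0.00140083,  0.00114702,
       -0.00035919]), 'effort': array([-4.48388055e-04, -4.16773224e+01, -2.45808095e+01, -3.37391984e-04,
        1.11706104e-02,  8.50189508e-06]), 'position': array([ 0.25343245, -0.51554211,  0.23042524]), 'ee_rot': array([-9.29566200e-04,  9.74026870e-01,  2.26430521e-01, -1.05870318e-04]), 'contact_force': array([-0.45888947,  0.73846496,  0.64731827]), 'moment': array([-0.00161946,  0.02760835, -0.07494469]), 'gripper_force': 0.0, 'width': 0.08527345676010527}
scene {'fovy': 56.78621442955391, 'cx': 279.8766444745846, 'cy': 211.4604406945627, 'origin': array([0.89041818, 0.64881194, 1.08734037]), 'orientation': array([-0.08142344,  0.24794789,  0.91795656, -0.29874375])}
side {'fovy': 56.691364020496245, 'cx': 281.0685843932078, 'cy': 213.14712375230016, 'origin': array([ 0.31857268, -0.53473983,  0.80287647]), 'orientation': array([-0.35979375,  0.91486286, -0.16951359,  0.0695669 ])}
```

View pics/scene0.png

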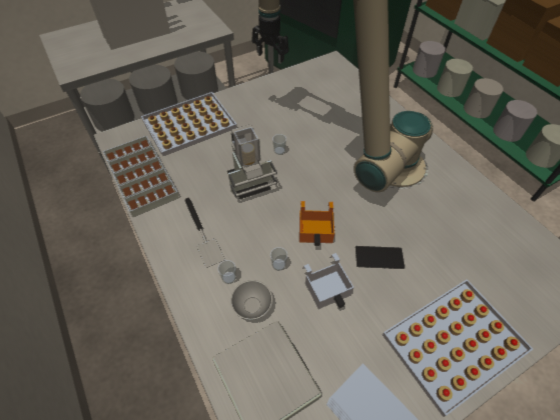

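View pics/side0.png

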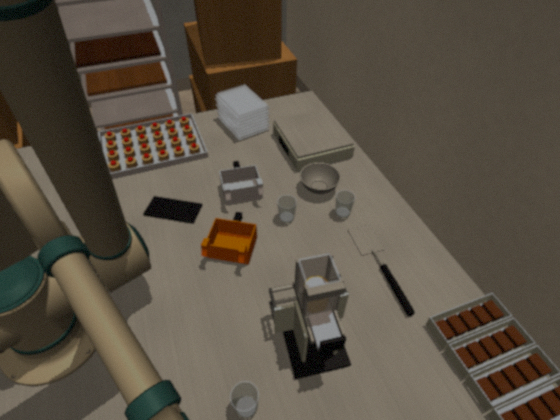

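Scene view: grey basket at (328,285), hooks toward (307,268)/(335,258) and grip at (340,300). Dispenser is at (252,165), front facing the camera. Jars are at (279,259), (228,272) and (279,145).
Candidates for the basket: grey at scene (328,285) / side (241,183), and orange at scene (317,225) / side (230,240). By the description I choose the grey one. Next I check it and the dispenser in close crops.

```bash
python3 - <<'E'
import cv2,numpy as np
s=cv2.imread("pics/scene0.png"); d=cv2.imread("pics/side0.png")
def c(im,x,y,w=80,h=60,k=5): return cv2.resize(im[y:y+h,x:x+w],None,fx=k,fy=k,interpolation=cv2.INTER_CUBIC)
a=np.hstack([c(s,290,250),c(s,220,125,100,75,4)]) 
b=np.hstack([c(d,205,150),c(d,250,245,133,100,3)[:300,:400].copy() if 0 else cv2.resize(d[250:385,260:400],(400,300),interpolation=cv2.INTER_CUBIC)])
cv2.imwrite("pics/crop1.png",np.vstack([a,b[:,:]])); print(a.shape,b.shape)
E
```

```text
(300, 800, 3) (300, 800, 3)
```

View pics/crop1.png

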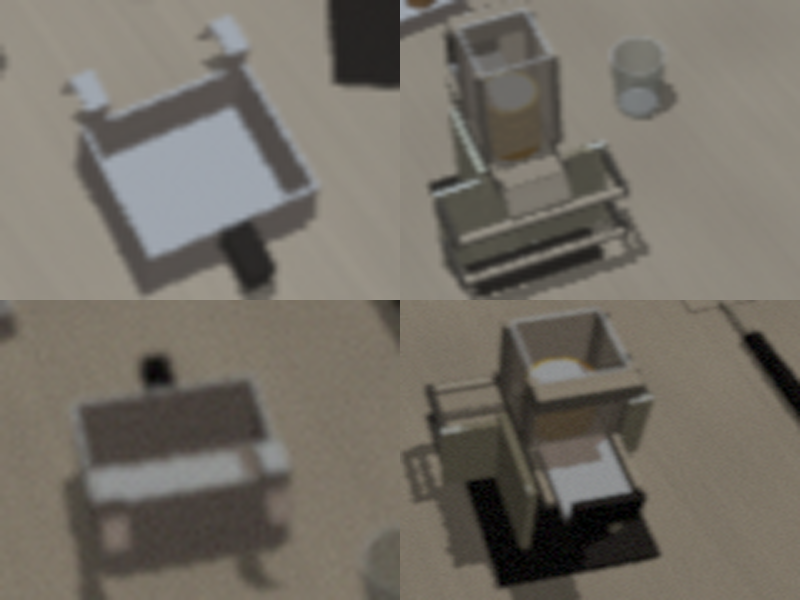

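```bash
cat > h.py <<'E'
import numpy as np,cv2
from scipy.spatial.transform import Rotation as R
from scipy.optimize import least_squares
def q2R(q): return R.from_quat(np.r_[q[1:],q[0]]).as_matrix()
CAM={"scene":(56.78621442955391,279.8766444745846,211.4604406945627,[0.89041818,0.64881194,1.08734037],[-0.08142344,0.24794789,0.91795656,-0.29874375]),
"side":(56.691364020496245,281.0685843932078,213.14712375230016,[0.31857268,-0.53473983,0.80287647],[-0.35979375,0.91486286,-0.16951359,0.0695669])}
def proj(c,P):
    f,cx,cy,o,q=CAM[c]; f=210/np.tan(np.radians(f/2)); p=(np.atleast_2d(P)-o)@q2R(q); return p[:,:2]/p[:,2:]*f+[cx,cy]
def W(t,P):
    P=np.atleast_2d(P)/1000.; c,s=np.cos(t[2]),np.sin(t[2]); return np.c_[t[0]+c*P[:,0]-s*P[:,1],t[1]+s*P[:,0]+c*P[:,1],P[:,2]]
def fit(obs,t0):
    def r(t): return np.concatenate([np.ravel(proj(c,W(t,P))-u) for c,P,u in obs])
    s=least_squares(r,t0,loss="soft_l1"); return s.x,s.fun.reshape(-1,2)
def ray(c,u,z):
    f,cx,cy,o,q=CAM[c]; f=210/np.tan(np.radians(f/2)); d=q2R(q)@np.array([(u[0]-cx)/f,(u[1]-cy)/f,1]); o=np.array(o); return o+d*(z-o[2])/d[2]
E
python3 - <<'E'
from h import *
np.set_printoptions(precision=4,suppress=True)
S=lambda x,y:(x/5+290,y/5+250); D=lambda x,y:((x-400)/4+220,y/4+125)
E=lambda x,y:(x/5+205,(y-300)/5+150); F=lambda x,y:((x-400)/2.857+260,(y-300)/2.222+250)
b=[("scene",(45,55,55),S(317,186)),("scene",(45,-55,55),S(148,258)),("scene",(-45,55,55),S(240,68)),
("scene",(-54,46,78),S(228,33)),("scene",(-54,-46,78),S(88,82)),("scene",(61,0,55),S(245,250)),
("side",(45,55,55),E(78,405)),("side",(45,-55,55),E(255,383)),("side",(61,0,55),E(157,368))]
d=[("scene",(64,-75,100),D(462,237)),("scene",(64,75,100),D(622,190)),("scene",(64,-75,48),D(470,280)),("scene",(64,75,48),D(632,235)),
("scene",(31,-31,240),D(470,75)),("scene",(31,31,240),D(553,52)),("scene",(18,-78,110),D(435,187)),("scene",(18,78,110),D(605,147)),
("side",(-45,33,240),F(530,385)),("side",(-45,-33,240),F(648,372)),("side",(-90,-60,5),F(658,555)),("side",(-90,60,5),F(500,583)),("side",(31,31,240),F(507,318)),("side",(31,-31,240),F(603,312))]
import itertools
for n,o,u in(("b",b,(328,285)),("d",d,(250,170))):
    p=ray("scene",u,0.05); best=min((fit(o,(p[0],p[1],a)) for a in np.arange(0,6.3,1.)),key=lambda r:np.abs(r[1]).sum())
    print(n,best[0],np.degrees(best[0][2])); print(best[1].T)
for n,u in (("jar1",(279,266)),("jar2",(229,280)),("jar3",(280,150)),("orange",(317,235)),("bowl",(253,310)),("phone",(380,257))): print(n,ray("scene",u,0))
E
```

```text
b [0.5131 0.2879 1.4324] 82.07178480090214
[[-0.3071 -1.0115  0.6364 -0.1145 -0.3422 -0.3677 -1.9812 -0.3783  0.036 ]
 [ 0.4212 -0.2825 -1.5868  0.1914  0.9046 -0.7101 -0.9522 -1.9473  0.315 ]]
d [ 0.5237 -0.1932  1.431 ] 81.99213783083627
[[-2.2399 -0.0945 -2.7821 -2.4762  1.6553 -0.2323 -0.9376 -0.0432  1.7696
  -1.7485  0.1933 -0.9724 -0.65   -1.1334]
 [ 1.4463  0.3446  0.4888 -0.9575  1.0128  1.4593  2.4922 -0.3971  6.0942
   4.2812 -0.1949  0.5764 -0.2065 -3.6861]]
jar1 [0.5992 0.147  0.    ]
jar2 [0.756  0.1115 0.    ]
jar3 [ 0.3396 -0.2916  0.    ]
orange [0.4323 0.1107 0.    ]
bowl [0.7374 0.2335 0.    ]
phone [0.3044 0.2813 0.    ]
```

```bash
cat >> h.py <<'E'
def box(x0,x1,y0,y1,z0,z1):
    v=[(x,y,z) for x in(x0,x1) for y in(y0,y1) for z in(z0,z1)]
    return [(v[i],v[j]) for i in range(8) for j in range(i+1,8) if sum(a!=b for a,b in zip(v[i],v[j]))==1]
DISP=box(-90,50,-60,60,0,10)+box(-31,31,-31,31,130,240)+box(-45,-29,-33,33,218,240)+[((64,-75,100),(64,75,100)),((64,-75,48),(64,75,48)),((18,-78,0),(18,-78,110)),((18,-78,110),(18,78,110)),((18,78,110),(18,78,0))]+box(-102.5,-94.5,-23,23,131,171)
BASK=box(-45,45,-55,55,0,55)+box(44,78,-9,9,33,55)+box(-63,-45,39,53,65,78)+box(-63,-45,-53,-39,65,78)
def over(im,c,sets,x,y,w,h,k):
    o=cv2.resize(im[y:y+h,x:x+w],None,fx=k,fy=k,interpolation=cv2.INTER_CUBIC)
    for t,L in sets:
        for a,b in L:
            p,q=[tuple(int(round(v)) for v in (proj(c,W(t,m))[0]-[x,y]+.5)*k) for m in (a,b)]
            cv2.line(o,p,q,(0,0,255),1,cv2.LINE_AA)
    return o
E
python3 - <<'E'
from h import *
s=cv2.imread("pics/scene0.png"); d=cv2.imread("pics/side0.png")
B=(.5131,.2879,1.4324);D=(.5237,-.1932,1.431)
S=[(B,BASK),(D,DISP)]
a=np.hstack([over(s,"scene",S,295,250,66,60,5)[:300],over(s,"scene",S,215,120,78,80,6)[:470,:468]][1:])
t1=over(s,"scene",S,220,120,66,86,6); t2=over(d,"side",S,262,248,90,132,4)
b1=over(s,"scene",S,295,250,66,60,4); b2=over(d,"side",S,210,155,60,45,4)
o=np.zeros((600,800,3),np.uint8)
for im,(y,x) in((t1,(0,0)),(t2,(0,400)),):
    h,w=im.shape[:2]; h=min(h,600-y);w=min(w,800-x); o[y:y+h,x:x+w]=im[:h,:w]
b2=b2[:, :]; o[520:600,:0]=0
cv2.imwrite("pics/ov1.png",o)
E
```

```text
(no output)
```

View pics/ov1.png

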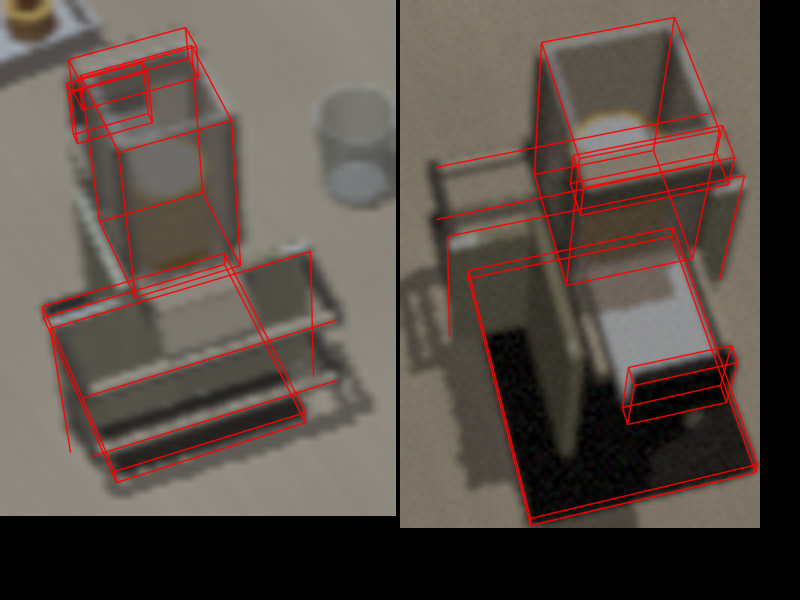

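Side and scene overlays: the model sits within about 2 px of the dispenser. Its base at side crop (530,522)-(757,470) and its bars both match. I'll refine with the wrist camera on the way.

```bash
cat >> h.py <<'E'
def goal(pos,Rg,st):
    "shift & turn in tool axes (shares) from the measured pose"
    R0=q2R(st["ee_rot"]); return R0.T@(np.array(pos)-st["position"])/.3, R.from_matrix(R0.T@Rg).as_rotvec(degrees=True)/60
def down(yaw):
    c,s=np.cos(yaw),np.sin(yaw); return np.array([[c,s,0],[s,-c,0],[0,0,-1.]])
E
python3 - <<'E'
from h import *
from rig import *
np.set_printoptions(precision=3,suppress=True)
w=get_image("wrist"); print({k:v for k,v in w.items() if k!="pixels"})
st=status.get_state(); D=(.5237,-.1932,1.431)
for z in (.35,.4): print(goal([.53,-.16,z],down(1.431),st))
E
```

```text
{'fovy': 62.200670860611254, 'cx': 281.7169979423308, 'cy': 209.66922305810732, 'tool_from_camera': array([[-0.001, -0.947, -0.321,  0.082],
       [ 1.   , -0.   , -0.001,  0.   ],
       [ 0.001, -0.321,  0.947, -0.141],
       [ 0.   ,  0.   ,  0.   ,  1.   ]])}
(array([ 1.35 , -0.658, -0.397]), array([-0.001, -0.001, -0.93 ]))
(array([ 1.35 , -0.658, -0.563]), array([-0.001, -0.001, -0.93 ]))
```

```bash
cat >> h.py <<'E'
def rows(pos,Rg,st,n):
    p0=np.array(st["position"]);R0=q2R(st["ee_rot"]);rv=R.from_matrix(R0.T@Rg).as_rotvec()
    X=[];
    for i in range(n):
        Ri=R0@R.from_rotvec(rv*i/n).as_matrix(); X.append(np.round(Ri.T@(np.array(pos)-p0)/n/.3,3))
    print("xyz",[[float(v) for v in x] for x in X]); print("rot",[[float(v) for v in np.round(np.degrees(rv)/60/n,3)]]*n)
E
python3 - <<'E'
from h import *
from rig import *
rows([.54,-.094,.31],down(1.431),status.get_state(),8)
rows([.54,-.094,.31],down(1.431),status.get_state(),12)
E
```

```text
xyz [[0.185, -0.105, -0.033], [0.196, -0.082, -0.033], [0.205, -0.057, -0.033], [0.21, -0.032, -0.033], [0.212, -0.006, -0.033], [0.212, 0.019, -0.033], [0.208, 0.045, -0.033], [0.201, 0.07, -0.033]]
rot [[-0.0, -0.0, -0.116], [-0.0, -0.0, -0.116], [-0.0, -0.0, -0.116], [-0.0, -0.0, -0.116], [-0.0, -0.0, -0.116], [-0.0, -0.0, -0.116], [-0.0, -0.0, -0.116], [-0.0, -0.0, -0.116]]
xyz [[0.123, -0.07, -0.022], [0.128, -0.06, -0.022], [0.133, -0.049, -0.022], [0.136, -0.038, -0.022], [0.139, -0.027, -0.022], [0.141, -0.016, -0.022], [0.142, -0.004, -0.022], [0.141, 0.007, -0.022], [0.14, 0.019, -0.022], [0.138, 0.03, -0.022], [0.136, 0.041, -0.022], [0.132, 0.052, -0.022]]
rot [[-0.0, -0.0, -0.078], [-0.0, -0.0, -0.078], [-0.0, -0.0, -0.078], [-0.0, -0.0, -0.078], [-0.0, -0.0, -0.078], [-0.0, -0.0, -0.078], [-0.0, -0.0, -0.078], [-0.0, -0.0, -0.078], [-0.0, -0.0, -0.078], [-0.0, -0.0, -0.078], [-0.0, -0.0, -0.078], [-0.0, -0.0, -0.078]]
```

Call:
{"fn": "apply_moves", "kwargs": {"xyz": [[0.123,-0.07,-0.05],[0.128,-0.06,-0.05],[0.133,-0.049,-0.05],[0.136,-0.038,-0.05],[0.139,-0.027,-0.05],[0.141,-0.016,-0.014]], "rot": [[0,0,-0.078],[0,0,-0.078],[0,0,-0.078],[0,0,-0.078],[0,0,-0.078],[0,0,-0.078]], "hand": [1,1,1,1,1,1]}}

```text
clock: 0.9
position: [0.3974, -0.3042, 0.3114]
ee_rot: [0.001, 0.889, 0.457, 0.0]
contact_force: [0.7, 0.5, 0.2]
width: 0.0853
gripper_force: 0.0
```

Call:
{"fn": "apply_moves", "kwargs": {"xyz": [[0.142,-0.004,0],[0.141,0.007,0],[0.14,0.019,0],[0.138,0.03,0],[0.136,0.041,0],[0.132,0.052,0],[0,0,0],[0,0,0]], "rot": [[0,0,-0.078],[0,0,-0.078],[0,0,-0.078],[0,0,-0.078],[0,0,-0.078],[0,0,-0.078],[0,0,0],[0,0,0]], "hand": [1,1,1,1,1,1,1,1]}}

```text
clock: 1.9
position: [0.5385, -0.0939, 0.3101]
ee_rot: [-0.0, 0.753, 0.658, -0.001]
contact_force: [0.8, 0.1, 0.6]
width: 0.0852
gripper_force: 0.0
```

```bash
cat >> h.py <<'E'
def wristcam(name):
    from rig import status,get_image
    st=status.get_state(); w=get_image("wrist"); T=w["tool_from_camera"]; R0=q2R(st["ee_rot"])
    o=st["position"]+R0@T[:3,3]; q=R.from_matrix(R0@T[:3,:3]).as_quat()
    CAM[name]=(w["fovy"],w["cx"],w["cy"],[float(v) for v in o],[float(v) for v in np.r_[q[3],q[:3]]]); cv2.imwrite(f"pics/{name}.png",w["pixels"][:,:,::-1])
    open("h.py","a").write(f"CAM[{name!r}]={CAM[name]!r}\n"); print(st["clock"],st["position"],st["contact_force"]); return w["pixels"][:,:,::-1].copy()
E
python3 - <<'E'
from h import *
im=wristcam("w1")
D=(.5237,-.1932,1.431)
cv2.imwrite("pics/w1o.png",over(im,"w1",[(D,DISP)],0,0,560,420,1.4))
E
```

```text
1.9 [ 0.53852071 -0.0939192   0.31013858] [0.8082546  0.07269467 0.62826175]
```

View pics/w1o.png

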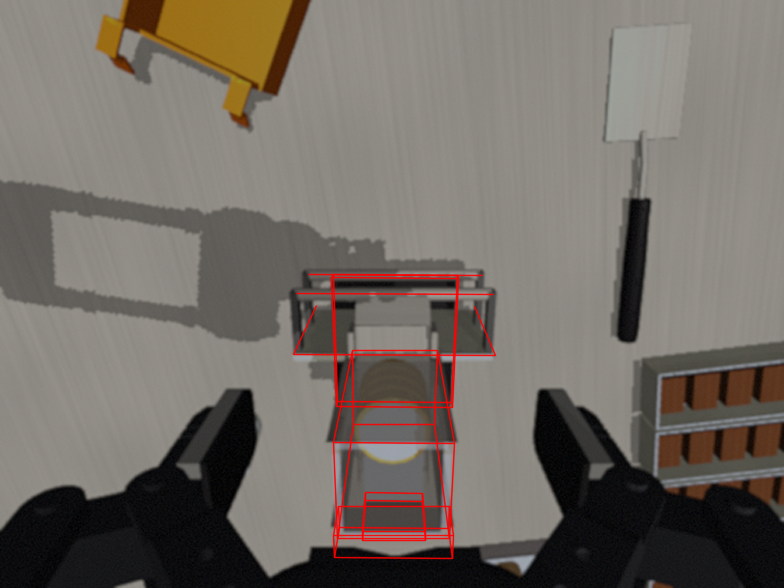

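Wrist view: the dispenser model lands on the real bars (upper bar at (292..495, 292)) and on the panel and magazine within 1–2 px, about 1–1.5 mm. The dispenser pose holds. Now to the basket.

```bash
python3 - <<'E'
from h import *
from rig import *
B=(.5131,.2879,1.4324)
p=W(B,(61,0,250))[0]; print(p); rows(p,down(1.4324),status.get_state(),8)
E
```

```text
[0.52151525 0.34831675 0.25      ]
xyz [[0.182, -0.032, 0.025], [0.182, -0.032, 0.025], [0.182, -0.032, 0.025], [0.182, -0.032, 0.025], [0.182, -0.032, 0.025], [0.182, -0.032, 0.025], [0.182, -0.032, 0.025], [0.182, -0.032, 0.025]]
rot [[-0.0, 0.0, 0.0], [-0.0, 0.0, 0.0], [-0.0, 0.0, 0.0], [-0.0, 0.0, 0.0], [-0.0, 0.0, 0.0], [-0.0, 0.0, 0.0], [-0.0, 0.0, 0.0], [-0.0, 0.0, 0.0]]
```

Call:
{"fn": "apply_moves", "kwargs": {"xyz": [[0.182,-0.032,0.025],[0.182,-0.032,0.025],[0.182,-0.032,0.025],[0.182,-0.032,0.025],[0.182,-0.032,0.025],[0.182,-0.032,0.025],[0.182,-0.032,0.025],[0.182,-0.032,0.025]], "rot": [[0,0,0],[0,0,0],[0,0,0],[0,0,0],[0,0,0],[0,0,0],[0,0,0],[0,0,0]], "hand": [1,1,1,1,1,1,1,1]}}

```text
clock: 2.95
position: [0.5215, 0.3496, 0.2505]
ee_rot: [0.0, 0.754, 0.657, 0.0]
contact_force: [0.2, -0.7, 0.1]
width: 0.0854
gripper_force: 0.0
```

Call:
{"fn": "apply_moves", "kwargs": {"xyz": [[0,0,0],[0,0,0]], "rot": [[0,0,0],[0,0,0]], "hand": [1,1]}}

```text
clock: 3.2
position: [0.5214, 0.348, 0.2504]
ee_rot: [0.001, 0.753, 0.658, -0.001]
contact_force: [0.2, 0.7, -0.1]
width: 0.0856
gripper_force: 0.0
```

```bash
python3 - <<'E'
from h import *
im=wristcam("w2")
cv2.imwrite("pics/w2o.png",over(im,"w2",[((.5131,.2879,1.4324),BASK)],0,0,560,420,1.4))
E
```

```text
3.2 [0.52137275 0.34799657 0.25036991] [ 0.24711874  0.68259717 -0.08788432]
```

View pics/w2o.png

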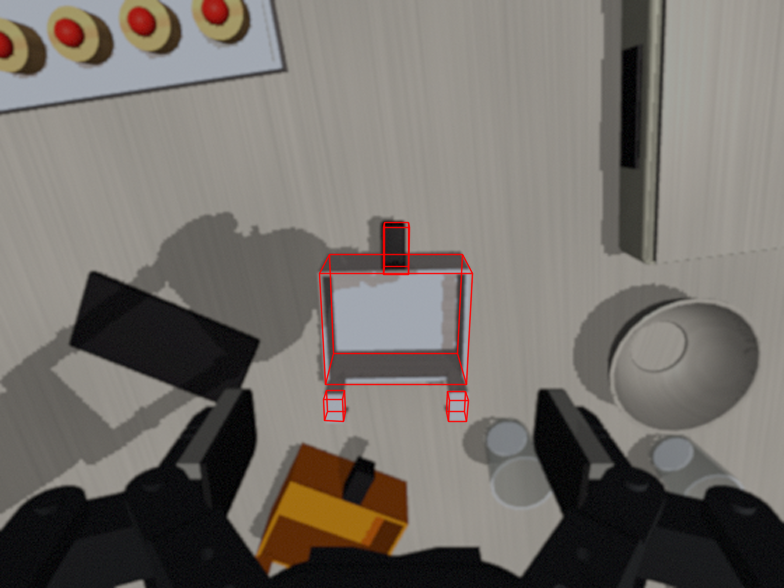

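Wrist view: grey basket confirmed. The model matches its grip at (396,245), rim (320..472, 270..380) and hooks at (335,405)/(457,405) within about 2 mm. Descend and pinch.

Call:
{"fn": "apply_moves", "kwargs": {"xyz": [[0,0,0.18],[0,0,0.18],[0,0,0.18],[0,0,0.12],[0,0,0.085],[0,0,0],[0,0,0],[0,0,0]], "rot": [[0,0,0],[0,0,0],[0,0,0],[0,0,0],[0,0,0],[0,0,0],[0,0,0],[0,0,0]], "hand": [1,1,1,1,1,1,-1,-1], "force": 90}}

```text
clock: 4.25
position: [0.5224, 0.3495, 0.0288]
ee_rot: [0.0, 0.753, 0.658, 0.002]
contact_force: [-0.6, 1.5, 0.1]
width: 0.0514
gripper_force: 0.0
```

Call:
{"fn": "apply_moves", "kwargs": {"xyz": [[0,0,0],[0,0,0],[0,0,0],[0,0,0],[0,0,0],[0,0,0],[0,0,0]], "rot": [[0,0,0],[0,0,0],[0,0,0],[0,0,0],[0,0,0],[0,0,0],[0,0,0]], "hand": [-1,-1,-1,-1,-1,-1,-1], "force": 90}}

```text
clock: 5.12
position: [0.5216, 0.3499, 0.028]
ee_rot: [0.0, 0.753, 0.658, 0.001]
contact_force: [0.1, -0.5, 6.1]
width: 0.0166
gripper_force: 88.8
```

Call:
{"fn": "apply_moves", "kwargs": {"xyz": [[0,0,-0.04],[0,0,-0.12],[0,0,-0.16],[0,0,-0.16],[0,0,-0.09],[0,0,0],[0,0,0]], "rot": [[0,0,0],[0,0,0],[0,0,0],[0,0,0],[0,0,0],[0,0,0],[0,0,0]], "hand": [-1,-1,-1,-1,-1,-1,-1]}}

```text
clock: 6.0
position: [0.5201, 0.3489, 0.1964]
ee_rot: [-0.0, 0.753, 0.658, -0.001]
contact_force: [-0.1, 0.0, -3.1]
width: 0.0165
gripper_force: 88.3
```

```bash
python3 - <<'E'
from h import *
from rig import *
im=wristcam("w3")
st=status.get_state(); print(st["width"],st["gripper_force"])
D=(.5238,-.1922,1.431)
p=W(D,(181,0,200))[0]; print(p); rows(p,down(1.431),st,10)
B0=(.5131+st["position"][0]-.5216,.2879+st["position"][1]-.3499,1.4324)
dz=(st["position"][2]-.028)*1000
cv2.imwrite("pics/w3o.png",over(im,"w3",[(B0,[tuple((x,y,z+dz) for x,y,z in e) for e in BASK])],140,120,280,200,2.8))
E
```

```text
6.0 [0.52007586 0.34891003 0.19635632] [-0.11181624  0.01286929 -3.06264826]
0.016760176747679358 88.30321311950684
[ 0.5490208  -0.01296576  0.2       ]
xyz [[-0.118, 0.026, -0.001], [-0.118, 0.026, -0.001], [-0.118, 0.026, -0.001], [-0.118, 0.026, -0.001], [-0.118, 0.026, -0.001], [-0.118, 0.026, -0.001], [-0.118, 0.026, -0.001], [-0.118, 0.026, -0.001], [-0.118, 0.026, -0.001], [-0.118, 0.026, -0.001]]
rot [[-0.0, 0.0, 0.001], [-0.0, 0.0, 0.001], [-0.0, 0.0, 0.001], [-0.0, 0.0, 0.001], [-0.0, 0.0, 0.001], [-0.0, 0.0, 0.001], [-0.0, 0.0, 0.001], [-0.0, 0.0, 0.001], [-0.0, 0.0, 0.001], [-0.0, 0.0, 0.001]]
```

View pics/w3o.png

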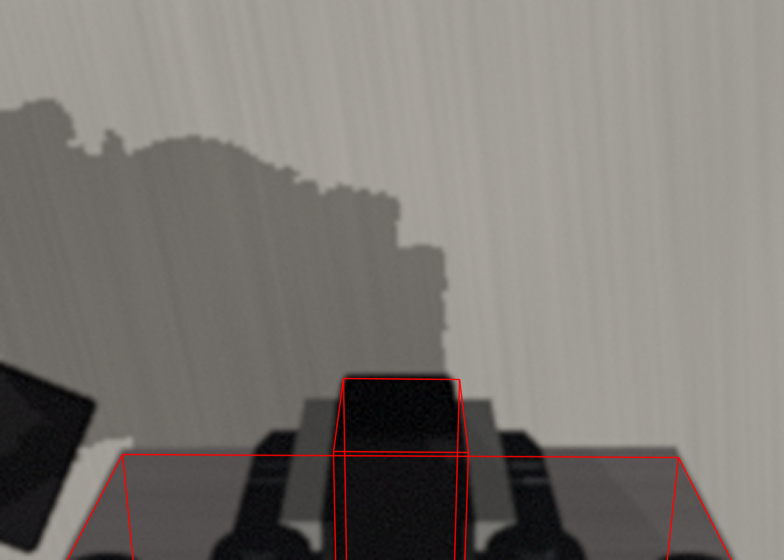

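Wrist crop: the basket is held square in the pads (grip at (402,380..455)), and the rigid-carry model fits within about 1 mm. Carry it over.

Call:
{"fn": "apply_moves", "kwargs": {"xyz": [[-0.06,0.013,0],[-0.12,0.026,0],[-0.14,0.032,0],[-0.16,0.035,0],[-0.16,0.035,0],[-0.16,0.035,0],[-0.15,0.032,-0.005],[-0.12,0.026,-0.005]], "rot": [[0,0,0],[0,0,0],[0,0,0],[0,0,0],[0,0,0],[0,0,0],[0,0,0.005],[0,0,0.005]], "hand": [-1,-1,-1,-1,-1,-1,-1,-1]}}

```text
clock: 7.05
position: [0.5464, 0.0189, 0.2]
ee_rot: [-0.0, 0.757, 0.654, -0.001]
contact_force: [0.6, 0.1, -1.7]
width: 0.0166
gripper_force: 88.2
```

Call:
{"fn": "apply_moves", "kwargs": {"xyz": [[-0.07,0.016,0],[-0.04,0.01,0],[0,0,0],[0,0,0],[0,0,0]], "rot": [[0,0,0],[0,0,0],[0,0,0],[0,0,0],[0,0,0]], "hand": [-1,-1,-1,-1,-1]}}

```text
clock: 7.68
position: [0.5505, -0.011, 0.2009]
ee_rot: [-0.0, 0.756, 0.655, -0.0]
contact_force: [-0.5, -0.3, -1.6]
width: 0.0164
gripper_force: 88.3
```

```bash
python3 - <<'E'
from h import *
from rig import *
st=status.get_state(); print(st["clock"],st["position"],st["width"])
D=(.5238,-.1922,1.431)
p=W(D,(181,0,140))[0]; print(goal(p,down(1.431),st))
E
```

```text
7.675 [ 0.55047868 -0.01095245  0.20092119] 0.0164376838804292
(array([-0.00737817, -0.00380371,  0.20307002]), array([-0.00023316, -0.00020222, -0.00309066]))
```

Call:
{"fn": "apply_moves", "kwargs": {"xyz": [[-0.004,-0.002,0.1],[-0.004,-0.002,0.1],[0,0,0.07],[0,0,0],[0,0,0]], "rot": [[0,0,-0.003],[0,0,0],[0,0,0],[0,0,0],[0,0,0]], "hand": [-1,-1,-1,-1,-1]}}

```text
clock: 8.3
position: [0.5499, -0.0138, 0.1209]
ee_rot: [0.001, 0.755, 0.656, 0.001]
contact_force: [0.5, -0.1, -1.0]
width: 0.0165
gripper_force: 88.1
```

```bash
python3 - <<'E'
from h import *
from rig import *
st=status.get_state(); print(st["clock"],st["position"],st["contact_force"])
D=(.5238,-.1922,1.431); p=st["position"]
c,s=np.cos(D[2]),np.sin(D[2]); B=(p[0]-.0622*c,p[1]-.0622*s,D[2]); dz=(p[2]-.028)*1000
d=np.array([p[0]-D[0],p[1]-D[1]]); print("tcp in disp",c*d[0]+s*d[1],-s*d[0]+c*d[1])
S=[(D,DISP),(B,[tuple((x,y,z+dz) for x,y,z in e) for e in BASK])]
a=get_image("scene")["pixels"][:,:,::-1].copy();b=get_image("side")["pixels"][:,:,::-1].copy()
o=np.hstack([over(a,"scene",[],225,135,80,100,5),over(a,"scene",S,225,135,80,100,5)])
o2=np.hstack([cv2.resize(b[245:325,250:350],(400,320)),over(b,"side",S,250,245,100,80,4)])
cv2.imwrite("pics/h1.png",np.vstack([o[:300],o2[:300]]))
E
```

```text
8.3 [ 0.5499048  -0.01375888  0.12088593] [ 0.47508172 -0.11151965 -1.01223365]
tcp in disp 0.18033780280416065 -0.0009858914242089553
```

View pics/h1.png

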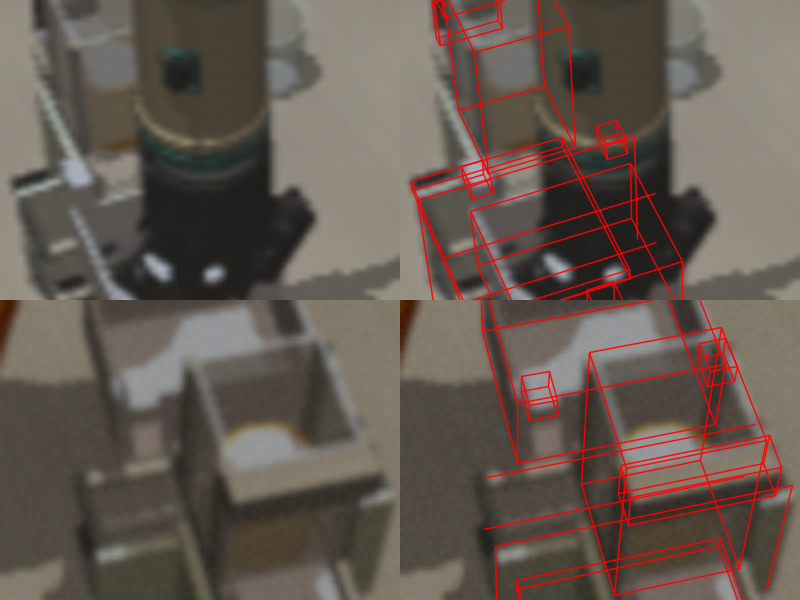

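Scene/side overlay: both hooks are above the upper bar. The left hook is at scene crop (75,172) against model (78,180) and at side (135,395) against (140,395), so within about 2–4 mm and clear of the lip. I bias 1.5 mm forward and lower, watching force.

Call:
{"fn": "apply_moves", "kwargs": {"xyz": [[0.006,-0.003,0.05],[0,0,0.05],[0,0,0.05],[0,0,0],[0,0,0]], "rot": [[0,0,0],[0,0,0],[0,0,0],[0,0,0],[0,0,0]], "hand": [-1,-1,-1,-1,-1]}}

```text
clock: 9.02
position: [0.5487, -0.0123, 0.0748]
ee_rot: [0.0, 0.755, 0.655, -0.0]
contact_force: [0.2, 0.7, -2.7]
width: 0.0168
gripper_force: 88.1
```

Call:
{"fn": "apply_moves", "kwargs": {"xyz": [[0,0,0.02],[0,0,0.02],[0,0,0],[0,0,0]], "rot": [[0,0,0],[0,0,0],[0,0,0],[0,0,0]], "hand": [-1,-1,-1,-1]}}

```text
clock: 9.52
position: [0.5483, -0.0125, 0.0628]
ee_rot: [0.0, 0.755, 0.656, -0.0]
contact_force: [-0.6, -3.2, -3.6]
width: 0.0163
gripper_force: 88.1
```

Call:
{"fn": "apply_moves", "kwargs": {"xyz": [[-0.006,0,0],[0,0,0.008],[0,0,0.008],[0,0,0],[0,0,0]], "rot": [[0,0,0],[0,0,0],[0,0,0],[0,0,0],[0,0,0]], "hand": [-1,-1,-1,-1,-1]}}

```text
clock: 10.15
position: [0.5482, -0.0138, 0.0582]
ee_rot: [-0.0, 0.755, 0.655, 0.0]
contact_force: [-0.5, -0.4, -1.5]
width: 0.0168
gripper_force: 88.3
```

Call:
{"fn": "apply_moves", "kwargs": {"xyz": [[0,0,0.006],[0,0,0.004],[0,0,0]], "rot": [[0,0,0],[0,0,0],[0,0,0]], "hand": [-1,-1,-1]}}

```text
clock: 10.52
position: [0.5483, -0.0144, 0.056]
ee_rot: [0.001, 0.755, 0.656, -0.0]
contact_force: [-2.0, 0.9, 6.1]
width: 0.0166
gripper_force: 89.3
```

Hooks are seated on the bar (upward 6 N at z = 0.056). Release.

Call:
{"fn": "apply_moves", "kwargs": {"xyz": [[0,0,0],[0,0,0],[0,0,0],[0,0,0],[0,0,0],[0,0,0]], "rot": [[0,0,0],[0,0,0],[0,0,0],[0,0,0],[0,0,0],[0,0,0]], "hand": [0.2,0.2,0.2,0.2,0.2,0.2]}}

```text
clock: 11.28
position: [0.5482, -0.014, 0.0551]
ee_rot: [-0.0, 0.755, 0.655, -0.0]
contact_force: [0.0, -0.6, 0.7]
width: 0.0517
gripper_force: 0.0
```

Call:
{"fn": "apply_moves", "kwargs": {"xyz": [[0,0,-0.03],[0,0,-0.08],[0,0,-0.15],[0,0,-0.19],[0,0,-0.19],[0,0,-0.19],[0,0,-0.1],[0,0,0]], "rot": [[0,0,0],[0,0,0],[0,0,0],[0,0,0],[0,0,0],[0,0,0],[0,0,0],[0,0,0]], "hand": [0.2,0.2,0.2,0.2,0.2,0.2,0.2,0.2]}}

```text
clock: 12.28
position: [0.5493, -0.0141, 0.3377]
ee_rot: [0.003, 0.755, 0.656, 0.002]
contact_force: [0.9, -0.1, -0.4]
width: 0.051
gripper_force: 0.0
```

```bash
python3 - <<'E'
from h import *
from rig import *
im=wristcam("w4"); sc=get_image("scene")["pixels"][:,:,::-1].copy()
a=im[70:370,80:480]; b=cv2.resize(sc[125:225,215:348],(400,300),interpolation=cv2.INTER_CUBIC)
cv2.imwrite("pics/h2.png",np.hstack([a,b]))
E
```

```text
12.275 [ 0.54929562 -0.01406626  0.33765893] [ 0.85868312 -0.12439926 -0.38873222]
```

View pics/h2.png

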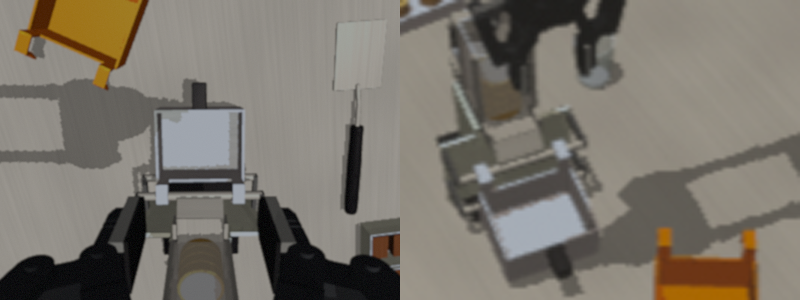

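Basket hangs with both hooks over the upper bar on either side of the lip (wrist crop hooks (163,192),(238,193)), square in front of the panel. Jar3, spatula and the orange one are untouched. Now to the pusher side.

```bash
python3 - <<'E'
from h import *
from rig import *
st=status.get_state(); D=(.5238,-.1922,1.431)
p1=W(D,(-175,0,330))[0]; print(p1); rows(p1,down(1.431),st,8)
Rg=down(1.431)@R.from_euler("y",35,degrees=True).as_matrix()
s2=dict(position=p1,ee_rot=np.r_[0,np.cos(1.431/2),np.sin(1.431/2),0])
p2=W(D,(-150,0,152))[0]; print(p2); rows(p2,Rg,s2,8)
E
```

```text
[ 0.49941525 -0.36549277  0.33      ]
xyz [[-0.148, 0.001, 0.002], [-0.148, 0.001, 0.002], [-0.148, 0.001, 0.002], [-0.148, 0.001, 0.002], [-0.148, 0.001, 0.002], [-0.148, 0.001, 0.002], [-0.148, 0.001, 0.002], [-0.148, 0.001, 0.002]]
rot [[-0.0, 0.0, -0.0], [-0.0, 0.0, -0.0], [-0.0, 0.0, -0.0], [-0.0, 0.0, -0.0], [-0.0, 0.0, -0.0], [-0.0, 0.0, -0.0], [-0.0, 0.0, -0.0], [-0.0, 0.0, -0.0]]
[ 0.50289879 -0.34073666  0.152     ]
xyz [[0.01, -0.0, 0.074], [0.005, -0.0, 0.075], [-0.001, -0.0, 0.075], [-0.007, -0.0, 0.075], [-0.012, -0.0, 0.074], [-0.018, -0.0, 0.073], [-0.023, -0.0, 0.071], [-0.029, -0.0, 0.069]]
rot [[-0.0, 0.073, 0.0], [-0.0, 0.073, 0.0], [-0.0, 0.073, 0.0], [-0.0, 0.073, 0.0], [-0.0, 0.073, 0.0], [-0.0, 0.073, 0.0], [-0.0, 0.073, 0.0], [-0.0, 0.073, 0.0]]
```

Call:
{"fn": "apply_moves", "kwargs": {"xyz": [[-0.1,0.001,0],[-0.148,0.001,0],[-0.17,0.001,0.005],[-0.17,0.001,0.005],[-0.17,0.001,0.005],[-0.17,0.001,0],[-0.15,0.001,0],[-0.106,0.001,0]], "rot": [[0,0,0],[0,0,0],[0,0,0],[0,0,0],[0,0,0],[0,0,0],[0,0,0],[0,0,0]], "hand": [-1,-1,-1,-1,-1,-1,-1,-1], "force": 30}}

```text
clock: 13.38
position: [0.4993, -0.3675, 0.3268]
ee_rot: [-0.002, 0.756, 0.655, -0.0]
contact_force: [-0.3, -0.8, 0.2]
width: 0.0002
gripper_force: 0.0
```

Call:
{"fn": "apply_moves", "kwargs": {"xyz": [[0.0,0,0],[0,0,0],[0.01,0,0.074],[0.005,0,0.075],[-0.001,0,0.075],[-0.007,0,0.075],[-0.012,0,0.074],[-0.018,0,0.073]], "rot": [[0,0,0],[0,0,0],[0,0.073,0],[0,0.073,0],[0,0.073,0],[0,0.073,0],[0,0.073,0],[0,0.073,0]], "hand": [-1,-1,-1,-1,-1,-1,-1,-1]}}

```text
clock: 14.38
position: [0.5037, -0.3454, 0.1955]
ee_rot: [-0.15, 0.735, 0.639, 0.173]
contact_force: [0.0, 0.1, -0.1]
width: 0.0001
gripper_force: 0.0
```

```bash
cat >> h.py <<'E'
D=(.5238,-.1922,1.431)
def push(x,z,n):
    from rig import status
    st=status.get_state(); d=st["position"]-np.array([D[0],D[1],0]); c,s=np.cos(D[2]),np.sin(D[2])
    print(st["clock"],"disp",np.round([c*d[0]+s*d[1],-s*d[0]+c*d[1],d[2]],4),"zax",np.round(q2R(st["ee_rot"])[:,2],3),"F",np.round(st["contact_force"],1),st["width"])
    rows(W(D,(x,0,z))[0],down(D[2])@R.from_euler("y",35,degrees=True).as_matrix(),st,n)
E
python3 -c "
from h import *
push(-130,152,4)"
```

```text
14.375 disp [-0.1545 -0.0015  0.1955] zax [ 0.062  0.441 -0.895] F [ 0.   0.1 -0.1] 6.748471600018325e-05
xyz [[0.002, -0.001, 0.042], [0.001, -0.001, 0.042], [-0.001, -0.001, 0.042], [-0.003, -0.001, 0.042]]
rot [[-0.0, 0.036, 0.0], [-0.0, 0.036, 0.0], [-0.0, 0.036, 0.0], [-0.0, 0.036, 0.0]]
```

Call:
{"fn": "apply_moves", "kwargs": {"xyz": [[0.002,-0.001,0.042],[0.001,-0.001,0.042],[-0.001,-0.001,0.042],[-0.003,-0.001,0.042],[0,0,0],[0,0,0]], "rot": [[0,0.036,0],[0,0.036,0],[0,0.036,0],[0,0.036,0],[0,0,0],[0,0,0]], "hand": [-1,-1,-1,-1,-1,-1]}}

```text
clock: 15.12
position: [0.5057, -0.323, 0.1522]
ee_rot: [-0.196, 0.72, 0.625, 0.227]
contact_force: [-0.2, 0.3, -0.3]
width: 0.0
gripper_force: 0.0
```

```bash
python3 -c "
from h import *
push(-50,152,16)"
```

```text
15.125 disp [-0.132  -0.0003  0.1522] zax [ 0.081  0.566 -0.82 ] F [-0.2  0.3 -0.3] 4.96715563933633e-05
xyz [[0.014, -0.0, 0.01], [0.014, -0.0, 0.01], [0.014, -0.0, 0.01], [0.014, -0.0, 0.01], [0.014, -0.0, 0.01], [0.014, -0.0, 0.01], [0.014, -0.0, 0.01], [0.014, -0.0, 0.01], [0.014, -0.0, 0.01], [0.014, -0.0, 0.01], [0.014, -0.0, 0.01], [0.014, -0.0, 0.01], [0.014, -0.0, 0.01], [0.014, -0.0, 0.01], [0.014, -0.0, 0.01], [0.014, -0.0, 0.01]]
rot [[0.0, 0.0, -0.0], [0.0, 0.0, -0.0], [0.0, 0.0, -0.0], [0.0, 0.0, -0.0], [0.0, 0.0, -0.0], [0.0, 0.0, -0.0], [0.0, 0.0, -0.0], [0.0, 0.0, -0.0], [0.0, 0.0, -0.0], [0.0, 0.0, -0.0], [0.0, 0.0, -0.0], [0.0, 0.0, -0.0], [0.0, 0.0, -0.0], [0.0, 0.0, -0.0], [0.0, 0.0, -0.0], [0.0, 0.0, -0.0]]
```

Call:
{"fn": "apply_moves", "kwargs": {"xyz": [[0.014,0,0.01],[0.014,0,0.01],[0.014,0,0.01],[0.014,0,0.01],[0.014,0,0.01],[0.014,0,0.01]], "rot": [[0,0,0],[0,0,0],[0,0,0],[0,0,0],[0,0,0],[0,0,0]], "hand": [-1,-1,-1,-1,-1,-1]}}

```text
clock: 15.88
position: [0.5097, -0.2933, 0.1518]
ee_rot: [-0.195, 0.721, 0.626, 0.226]
contact_force: [-2.1, -6.3, 3.8]
width: -0.0003
gripper_force: 2.9
```

Call:
{"fn": "apply_moves", "kwargs": {"xyz": [[0.014,0,0.01],[0.014,0,0.01],[0.014,0,0.01],[0.014,0,0.01],[0.014,0,0.01],[0.014,0,0.01]], "rot": [[0,0,0],[0,0,0],[0,0,0],[0,0,0],[0,0,0],[0,0,0]], "hand": [-1,-1,-1,-1,-1,-1]}}

```text
clock: 16.62
position: [0.5137, -0.2642, 0.1517]
ee_rot: [-0.194, 0.721, 0.626, 0.225]
contact_force: [-4.6, -10.5, 6.1]
width: -0.0001
gripper_force: 4.9
```

```bash
python3 -c "
from h import *
push(-50,152,4)"
```

```text
16.625 disp [-0.0727  0.      0.1517] zax [ 0.081  0.562 -0.823] F [ -4.6 -10.5   6.1] -0.00013138087411363643
xyz [[0.016, -0.0, 0.011], [0.016, -0.0, 0.011], [0.016, -0.0, 0.011], [0.016, -0.0, 0.011]]
rot [[0.0, 0.002, -0.0], [0.0, 0.002, -0.0], [0.0, 0.002, -0.0], [0.0, 0.002, -0.0]]
```

Call:
{"fn": "apply_moves", "kwargs": {"xyz": [[0.014,0,0.01],[0.014,0,0.01],[0.008,0,0.0055]], "rot": [[0,0,0],[0,0,0],[0,0,0]], "hand": [-1,-1,-1]}}

```text
clock: 17.0
position: [0.5155, -0.251, 0.1518]
ee_rot: [-0.194, 0.721, 0.626, 0.225]
contact_force: [-4.5, -9.4, 6.4]
width: 0.0002
gripper_force: 5.0
```

Call:
{"fn": "apply_moves", "kwargs": {"xyz": [[0.008,0,0.0055],[0.008,0,0.0055]], "rot": [[0,0,0],[0,0,0]], "hand": [-1,-1]}}

```text
clock: 17.25
position: [0.5161, -0.2456, 0.1517]
ee_rot: [-0.194, 0.721, 0.626, 0.224]
contact_force: [-4.4, -8.9, 6.2]
width: 0.0
gripper_force: 5.3
```

```bash
python3 -c "
from h import *
push(-50,152,4)"
```

```text
17.25 disp [-5.400e-02  1.000e-04  1.517e-01] zax [ 0.08   0.561 -0.824] F [-4.4 -8.9  6.2] 1.8199401230086068e-05
xyz [[0.003, 0.0, 0.002], [0.003, 0.0, 0.002], [0.003, 0.0, 0.002], [0.003, 0.0, 0.002]]
rot [[0.0, 0.002, -0.0], [0.0, 0.002, -0.0], [0.0, 0.002, -0.0], [0.0, 0.002, -0.0]]
```

Call:
{"fn": "apply_moves", "kwargs": {"xyz": [[0.005,0,0.0035],[0.005,0,0.0035],[0,0,0]], "rot": [[0,0,0],[0,0,0],[0,0,0]], "hand": [-1,-1,-1]}}

```text
clock: 17.62
position: [0.5166, -0.2427, 0.1517]
ee_rot: [-0.194, 0.721, 0.626, 0.224]
contact_force: [-6.6, -11.0, 6.1]
width: 0.0001
gripper_force: 6.0
```

Call:
{"fn": "apply_moves", "kwargs": {"xyz": [[0.004,0,0.0028],[0.004,0,0.0028],[0,0,0]], "rot": [[0,0,0],[0,0,0],[0,0,0]], "hand": [-1,-1,-1]}}

```text
clock: 18.0
position: [0.5166, -0.2425, 0.1517]
ee_rot: [-0.192, 0.722, 0.627, 0.222]
contact_force: [-9.4, -17.9, 8.5]
width: 0.0
gripper_force: 9.3
```

```bash
python3 -c "
from h import *
push(-50,152,4)"
```

```text
18.0 disp [-5.090e-02  1.000e-04  1.517e-01] zax [ 0.081  0.556 -0.828] F [ -9.4 -17.9   8.5] 8.421239214838115e-06
xyz [[0.001, 0.0, 0.0], [0.001, 0.0, 0.0], [0.001, 0.0, 0.0], [0.001, 0.0, 0.0]]
rot [[0.001, 0.004, -0.0], [0.001, 0.004, -0.0], [0.001, 0.004, -0.0], [0.001, 0.004, -0.0]]
```

Stopped at x = −50.9 mm (expected −51.5) with the force rising to 18 N, so the pusher is home. Back out along the stroke.

Call:
{"fn": "apply_moves", "kwargs": {"xyz": [[0,0,0],[-0.02,0,-0.014],[-0.028,0,-0.02],[-0.028,0,-0.02],[-0.04,0,-0.028],[-0.04,0,-0.028],[-0.04,0,-0.028],[-0.04,0,-0.028]], "rot": [[0,0,0],[0,0,0],[0,0,0],[0,0,0],[0,0,0],[0,0,0],[0,0,0],[0,0,0]], "hand": [-1,-1,-1,-1,-1,-1,-1,-1]}}

```text
clock: 19.0
position: [0.5056, -0.3224, 0.1512]
ee_rot: [-0.197, 0.72, 0.625, 0.227]
contact_force: [-0.5, 0.0, -0.5]
width: 0.0002
gripper_force: 0.0
```

Call:
{"fn": "apply_moves", "kwargs": {"xyz": [[-0.08,0,-0.056],[-0.08,0,-0.1],[-0.08,0,-0.1],[-0.05,0,-0.1],[0,0,-0.1],[0,0,0],[0,0,0],[0,0,0]], "rot": [[0,0,0],[0,0,0],[0,0,0],[0,0,0],[0,0,0],[0,0,0],[0,0,0],[0,0,0]], "hand": [-1,-1,-1,-1,-1,-1,-1,-1]}}

```text
clock: 20.0
position: [0.4846, -0.4686, 0.2129]
ee_rot: [-0.198, 0.72, 0.625, 0.227]
contact_force: [0.3, -0.1, 0.3]
width: 0.0002
gripper_force: 0.0
```

```bash
python3 - <<'E'
from h import *
from rig import *
st=status.get_state(); print(st["clock"],st["position"],st["contact_force"])
sc=get_image("scene")["pixels"][:,:,::-1].copy(); sd=get_image("side")["pixels"][:,:,::-1].copy()
cv2.imwrite("pics/scF.png",sc);cv2.imwrite("pics/sdF.png",sd)
a=cv2.resize(sc[120:220,210:310],(400,400),interpolation=cv2.INTER_CUBIC)
b=cv2.resize(sd[240:380,255:395],(400,400),interpolation=cv2.INTER_CUBIC)
c=np.hstack([cv2.resize(x,(267,200)) for x in(sc,sd)]); o=np.zeros((600,800,3),np.uint8); o[:400]=np.hstack([a,b]); o[400:,:534]=c
cv2.imwrite("pics/fin.png",o)
E
```

```text
20.0 [ 0.48461784 -0.46864221  0.21294895] [ 0.3274991  -0.13565355  0.31193002]
```

View pics/fin.png

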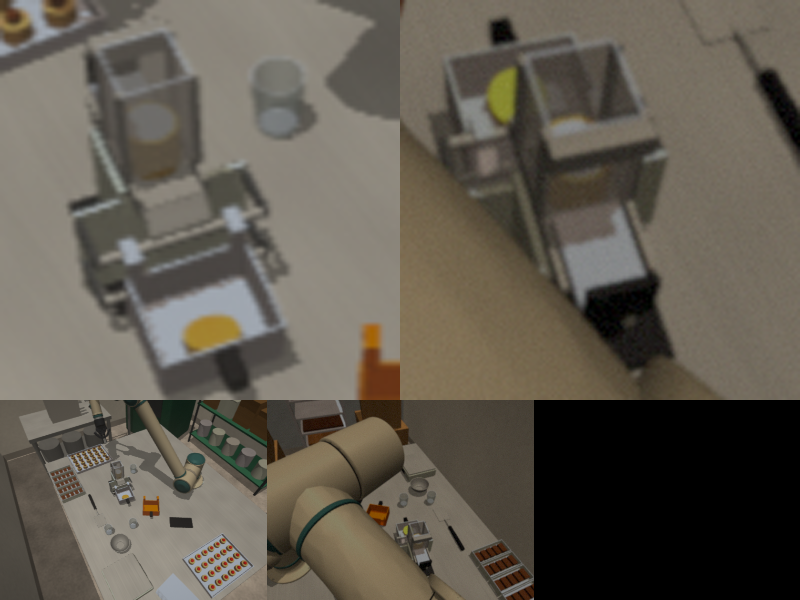

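One lid lies in the hung basket (scene crop (212,332), side (510,95)). The pusher head is back out at (620,300), the remaining lids are in the magazine, and nothing else has moved. Handing in.

```bash
python3 -c "
from rig import job
print(job.sign_off())"
```

```text
the job is handed in; nothing more can be done
None
```

The basket hangs by both hooks on the upper bar with exactly one lid in it, the pusher has sprung all the way back out, the other objects look untouched in the final pictures, and the job was handed in at about 20 s; no verdict came back.

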